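Clip the driver module onto its rail

TASK

Fit the loose grey driver module onto the steel rail on the optical table, midway in the free stretch between the module already there and the end clamp: pick it up, hook its fixed lip under the rail's near edge with the far end held up, then rock the far end down until the sprung foot clicks under the far edge and the module sits flat and square on the rail, and let go. Feel for the rail and do not force it (keep well under 30 N on the rail), and leave the other things on the table where they are.

Things in the scene. Friction and masses are not known exactly. Their poses are not given: they have to be found in the camera images.
- module: Loose grey rail module, 0.2 to 0.3 kg. Base 90 (x) x 40 (y) x 28 mm high; on it a taller part, x = -40 to 5, full width, top z = 48: grip this across the 40 mm. Low shoulder at the +x end. Origin: centre of the flat underside, z up, -x to the lip end, +x to the sprung foot. Stands on lip and foot, origin 11 mm above the table, lip end roughly facing the robot.
- lip (a point): Tip of the fixed lip, mid-width (module x = -15.5, z = -6.8 mm). The lip is 34 mm wide (y), 11 mm deep: a leg from x = -24 to -19.5 under the module, from which a tongue points to +x as far as x = -15.5; the tongue's upper face slopes from z = -4.6 at the leg to z = -6.8 at the tip, so the flange enters between it and the underside.
- foot (a joint): Slide (m) of the black sprung foot under the module's +x end: 0 = sprung fully out, up to 0.0045 pushed back (to module +x). 900 N/m, 4 N preload, slippery. Pressed down on the rail's far edge it is pushed back about 3 mm (6 to 10 N on the press place), then snaps under the edge and returns to 0.
- nose (a point): Tip of the foot's nose (module x = 13, z = -4 mm, its catching face); the nose points to -x, is 22 mm wide, and a ramp runs from z = -5 to z = -10.5 at x = 18. With the lip hooked and the nose resting on the far edge the module leans 13 to 17 deg, far end up, and stays so if let go; tilted 20 deg the nose is clear.
- press (a point): Place to press down: on the low shoulder at the foot end of the module (module x = 27, z = 28 mm), flat from x = 5 to 45 and 40 mm wide. As the leaning module rocks down about the near edge this point moves down about 11 mm and also about 6 mm along the mount's +x: a fingertip that presses straight down drags on it, one that goes along presses true.
- mount: Fixed aluminium plate 90 (x) x 230 (y) x 6 mm on the table; origin centre of its underside, x roughly away from the robot, z up. Carries a steel top-hat rail along y, 220 long, 35 wide, top z = 30. The rail is held in slotted feet and lies up to 13 mm nearer or farther (mount x) than the plate's middle; this offset is not reported: find it by touch or sight. It does not shift under 30 N.
- near_edge (a point): Where the rail's near edge would be were the rail centred on the plate (mount x = -17.5, y = -22, z = 30 mm, top of the flange); the true edge is within 13 mm of it in mount x. Both edge flanges are 3 mm thick (underside z = 27) and stick out 5 mm from the rail's side walls; below them it is clear down to z = 6 (15 at the feet, near y = -98 and 98).
- slot (a point): Middle of the free stretch of rail, at rail-top height (mount x = 0, y = -22, z = 30 mm; its x is the middle of the plate, not of the rail). The module belongs here in y, its x axis along the mount's x, lip on the near (-x) edge. Neighbours on the rail: a like module at y = 55 to 100, top at z = 78; an end clamp at y = -99 to -109, top z = 50.
- scope_corner (a point): Fixed: corner nearest to the robot and to the work of the big microscope that stands on the table to the left (it fills x > 0.33, y > 0.28, taller than 0.4 m). The arm may start beyond it: fold in towards the base before swinging past.
- filter_cube: Bystander: black optical filter cube, 42 x 41 x 36 mm, loose; origin at the centre of its underside.
- objective_case: Bystander: clear-topped round case, 44 mm across, 72 high, loose.
- screw_tin: Bystander: small flat tin, 49 x 67 x 24 mm, loose.
- post_clamp: Bystander: black slotted clamp fork, 28 x 64 x 13 mm, loose.
- hex_key: Bystander: L-shaped hex key, 30 x 88 x 5 mm, loose.
- pen: Bystander: pen, 122 mm long, 10 mm thick, loose.

How it is judged:
By the outcome, as a careful person would: the job done as asked, in the order asked, and still so for the second after the job is handed in, with the robot touching nothing.
It also fails if it takes over 51 s, if anything falls off the work surface, if the arm or the gripper's body presses on something with over 40 N, if the wrist force passes 120 N, or if a joint passes its speed limit or range.

ROBOT

A 6-joint arm with a two-finger parallel gripper is mounted at the origin on a cart in front of the work surface, level with it; the furniture and walls round the work are solid. World frame = base frame: x ahead of the robot, y to its left, z up, the work surface at z = 0. Lengths are in m, angles in rad, forces in N, time in s.
With the tool pointing down it reaches from about 0.35 to 0.775 m from the base axis. Payload 7.3 kg.
Tool frame: the origin (TCP) lies at the centre of the arm's flange, where the gripper is bolted on; the fingertips stand 178 mm ahead of it and the grasp point (between the pads) lies 159 mm ahead of it; z points along the fingers, y is the line along which they close (so a half turn about z gives the same grasp; the last joint's range is limited). The gripper opens to 92 mm and grips with 3 to 60 N. Pads are 19 mm wide; open, the fingers measure 130 mm over their backs; the gripper's body (75 mm by 190 mm) begins 47 mm behind the grasp point.
Start: joints at [1.189, 0.342, 1.524, -0, 1.275, -0.146], TCP at [0.123, 0.51, 0.405] pointing down, gripper open.
Joint ranges: [-2.53, 2.53], [-0.77, 2.02], [0.04, 2.7], [-1, 4.14], [0.28, 2.66], [-3.11, 3.11]. Speed limits (rad/s): [2.57, 2.57, 3.14, 3.14, 3.14, 3.14].

INTERFACE

Orientations are given as a unit quaternion [x, y, z, w].
In Python, from bench import movep, move_linear, goto_joints, open_jaws, gripper_close, wait, solve_ik, read_camera, calibration, PlanningError, hand_in, current_time, current_joint_pos, current_joint_velocities, current_tau, current_tool_pos, current_tool_rot, current_wrist_force, current_wrist_torque, current_finger_gap, current_gripper_force gives the robot as it stands. The module is installed in compiled form; this text tells all that it offers. Calls block until the motion is done:
- movep(position, orientation): joint-space move of the TCP to a pose.
- move_linear(position, rot=None, feed=0.15, until_force=None): straight line of the TCP; rot=None keeps the orientation; feed is the mean speed in m/s. With until_force (N) it stops when the force on the tool has changed by that much, and returns True; else False.
- goto_joints(angles): joint-space move.
- open_jaws() and gripper_close(grasp_force=None): open the fingers fully, or close them until they stop; grasp_force is the grip in N (None keeps the last).
- wait(seconds).
- solve_ik(position, orientation): joint angles nearest the present ones, or None.
- read_camera(name): name is "scene" or "side" or "wrist"; returns the picture (400x640x3 uint8, red, green, blue); there is no depth.
- calibration(name): a dict with "fx", "fy", "cx", "cy" (pixels), "rvec" (rotation vector, rad) and "tvec" (3), from world to camera coordinates, as OpenCV has them. Camera axes: x right, y down, z forward; pixel columns grow to the right and rows downward; lengths in m; the calibration is good to about 2 mm. A picture is of the moment at which its call begins: read the wrist's pose just before it. calibration takes no time and is no camera call; for the wrist camera it gives the pose at the moment of the call.
A pose or a line that the arm cannot do raises PlanningError and nothing moves.
- hand_in(): hands the job in; it is judged then, once.
Readings, each from a call of its own:
- current_time(): time.
- current_joint_pos(): joint angles.
- current_joint_velocities(): joint speeds.
- current_tau(): joint torques, N m.
- current_tool_pos(): TCP position.
- current_tool_rot(): TCP orientation.
- current_wrist_force(): force on the tool from outside, world axes, zero at the start.
- current_wrist_torque(): the same for the moment, N m.
- current_finger_gap(): finger opening in m.
- current_gripper_force(): force on a finger pad.
Only numpy, scipy, OpenCV 4.12 (cv2) and the standard library are available. Lean on these libraries where they do the work, as an engineer would, in place of code of your own. Each camera call takes 0.05 s, during which the arm holds its last target. There are 200 camera calls.

## Working session

There is one attempt and no reset: what is moved stays moved. The work goes in short steps, each a Python script; the robot and the scene stay as the last script left them, time stands still between calls to the robot, and variables do not carry over. Pictures are saved under pics/ and viewed, at most 10 in all, crops included, and the job is handed in when it is done.

```bash
mkdir -p pics
python3 - <<'E'
from bench import *
import cv2
for n in("scene","side"):
    im=read_camera(n); cv2.imwrite(f"pics/{n}0.png",im[:,:,::-1])
    c=calibration(n); print(n,c)
print(current_time(),current_tool_pos(),current_tool_rot())
E
```

```text
scene {'fx': 444.2226172976469, 'fy': 444.2226172976469, 'cx': 321.4176907160854, 'cy': 203.25820073584535, 'rvec': array([ 0.65948553, -2.52422429,  1.27176332]), 'tvec': array([0.45440875, 0.29286315, 1.22101284])}
side {'fx': 472.4539653655608, 'fy': 472.4539653655608, 'cx': 320.5311279735687, 'cy': 206.2833572589781, 'rvec': array([ 2.00082371, -0.21455453,  0.14430739]), 'tvec': array([-0.51647721,  0.21937981,  1.12529084])}
0.1 [0.12257754 0.51036512 0.40410721] [ 1.17625893e-01  9.93057729e-01 -6.79814850e-04 -1.83896880e-04]
```

View pics/scene0.png

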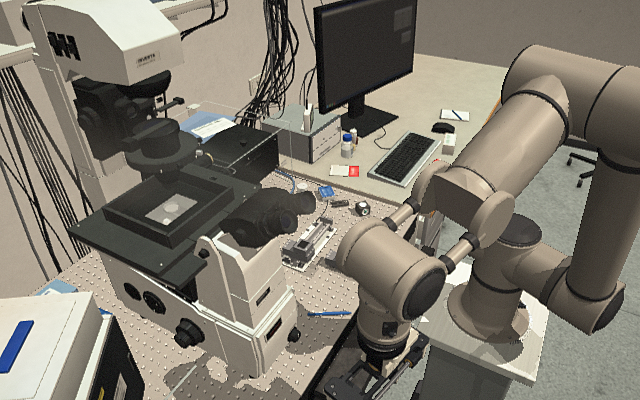

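View pics/side0.png

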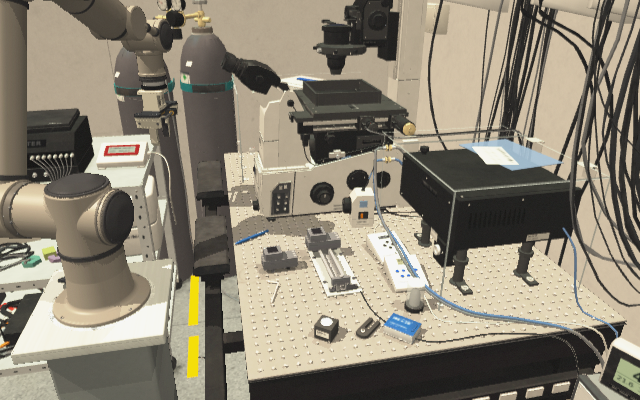

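The side view shows the loose module at about (278,258) and the rail and mount around (332,268). The fixed module is at (322,237) and the filter cube at (326,328). I'll compute positions, fold in, and look with the wrist camera.

```bash
cat > h.py <<'E'
from bench import *
import numpy as np, cv2
from scipy.spatial.transform import Rotation as R
def ray(c,uv,z):
    M=cv2.Rodrigues(np.array(c["rvec"]))[0]; t=np.array(c["tvec"])
    o=-M.T@t; d=M.T@np.array([(uv[0]-c["cx"])/c["fx"],(uv[1]-c["cy"])/c["fy"],1])
    return o+d*(z-o[2])/d[2]
def proj(c,P):
    K=np.array([[c["fx"],0,c["cx"]],[0,c["fy"],c["cy"]],[0,0,1.]])
    return cv2.projectPoints(np.array(P,float).reshape(-1,3),np.array(c["rvec"]),np.array(c["tvec"]),K,None)[0].reshape(-1,2)
E
python3 - <<'E'
from h import *
c=calibration("side")
for uv,z in [((278,262),.02),((332,270),.03),((326,330),.02),((322,237),.07),((343,290),.03),((275,290),0),((252,237),0)]: print(uv,ray(c,uv,z).round(3))
w=calibration("wrist");print(w)
# wrist cam in tool frame
T=current_tool_pos();Rt=R.from_quat(current_tool_rot());M=cv2.Rodrigues(w["rvec"])[0]
print("cam in tool",Rt.inv().apply(-M.T@w["tvec"]-T),(Rt.inv()*R.from_matrix(M.T)).as_matrix().round(2))
print(current_joint_pos())
q=[1,0,0,0]
for p in ([.25,.27,.45],[.36,.1,.42],[.42,.0,.42]):
    for qq in ([1,0,0,0],[0,1,0,0],[.7071,.7071,0,0],[.7071,-.7071,0,0]): print(p,qq,solve_ik(p,qq))
E
```

```text
(278, 262) [0.424 0.044 0.02 ]
(332, 270) [ 0.55  -0.037  0.03 ]
(326, 330) [ 0.487 -0.245  0.02 ]
(322, 237) [0.547 0.064 0.07 ]
(343, 290) [ 0.555 -0.126  0.03 ]
(275, 290) [ 0.403 -0.051  0.   ]
(252, 237) [0.372 0.231 0.   ]
{'fx': 312.685895854511, 'fy': 312.685895854511, 'cx': 317.96603829000065, 'cy': 199.82234537067148, 'rvec': array([-2.2894195 , -1.80465207, -0.24825286]), 'tvec': array([-0.52443034, -0.03324612,  0.39023392])}
cam in tool [ 7.37121976e-02 -8.39593648e-05  1.99432115e-02] [[-0.   -0.96 -0.27]
 [ 1.   -0.    0.  ]
 [-0.   -0.27  0.96]]
[ 1.18900832e+00  3.42663559e-01  1.52492614e+00  4.39046194e-07
  1.27541145e+00 -1.45990395e-01]
[0.25, 0.27, 0.45] [1, 0, 0, 0] [ 6.14692189e-01  7.24645545e-03  1.81365299e+00 -4.44089210e-16
  1.32069321e+00  2.18548852e+00]
[0.25, 0.27, 0.45] [0, 1, 0, 0] [ 6.14692189e-01  7.24645545e-03  1.81365299e+00 -4.44089210e-16
  1.32069321e+00 -9.56104138e-01]
[0.25, 0.27, 0.45] [0.7071, 0.7071, 0, 0] [ 6.14692189e-01  7.24645545e-03  1.81365299e+00 -4.44089210e-16
  1.32069321e+00  6.14692189e-01]
[0.25, 0.27, 0.45] [0.7071, -0
[... 493 characters left out ...]
0  6.50144869e-02]
[0.36, 0.1, 0.42] [0.7071, -0.7071, 0, 0] [ 6.50144869e-02  4.43262065e-02  1.86090475e+00 -4.44089210e-16
  1.23636170e+00 -3.07657817e+00]
[0.42, 0.0, 0.42] [1, 0, 0, 0] [-1.82923185e-01  1.34196561e-01  1.75925956e+00 -4.44089210e-16
  1.24813654e+00  1.38787314e+00]
[0.42, 0.0, 0.42] [0, 1, 0, 0] [-1.82923185e-01  1.34196561e-01  1.75925956e+00 -4.44089210e-16
  1.24813654e+00 -1.75371951e+00]
[0.42, 0.0, 0.42] [0.7071, 0.7071, 0, 0] [-1.82923185e-01  1.34196561e-01  1.75925956e+00 -4.44089210e-16
  1.24813654e+00 -1.82923185e-01]
[0.42, 0.0, 0.42] [0.7071, -0.7071, 0, 0] [-1.82923185e-01  1.34196561e-01  1.75925956e+00 -4.44089210e-16
  1.24813654e+00  2.95866947e+00]
```

Run:
```python
from h import *
j=current_joint_pos()
a=1.189
import math
r=.34
def down(yaw): # camera toward -yaw dir
    return (R.from_euler('z',yaw)*R.from_quat([0,1,0,0])).as_quat()
s=solve_ik([r*np.cos(a),r*np.sin(a),.45],down(a)); print(s)
goto_joints(s); print(current_time(),current_joint_pos())
s=np.array(s); s[0]=0.0; goto_joints(s); print(current_time(),current_tool_pos())
movep([.55,0,.42],down(0)); print(current_time(),current_tool_pos())
im=read_camera("wrist");c=calibration("wrist");np.save("w1.npy",dict(c),allow_pickle=True)
cv2.imwrite("pics/w1.png",im[:,:,::-1])
im=read_camera("scene");cv2.imwrite("pics/s1.png",im[:,:,::-1])
```

```text
[ 9.62358811e-01 -4.98326708e-02  1.86900624e+00 -4.44089210e-16
  1.32241908e+00 -1.79743752e+00]
1.5667 [ 9.62507189e-01 -4.94102730e-02  1.86856805e+00  3.57767309e-05
  1.32226894e+00 -1.79654313e+00]
2.7667 [0.33119672 0.07692829 0.44992227]
3.6917 [0.54928327 0.00102841 0.4202561 ]
```

View pics/w1.png

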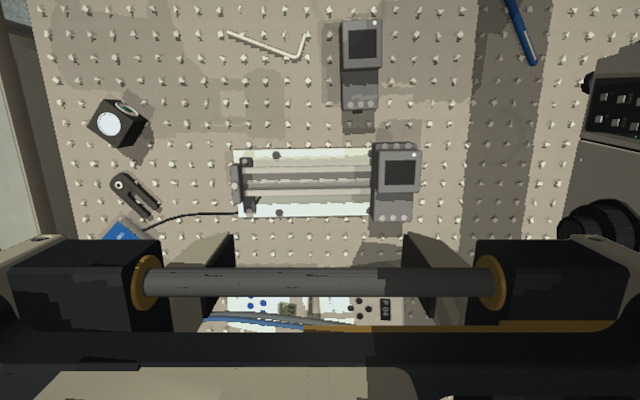

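Wrist view, with the robot side up and +y to the right. The loose module spans about (361,20)-(360,110), the mount plate corners are about (232,150)…(372,218), and the fixed module is at (397,180). Next I'll zoom in.

Run:
```python
import cv2
im=cv2.imread("pics/w1.png")[8:228,220:440]
im=cv2.resize(im,None,fx=2.7,fy=2.7,interpolation=cv2.INTER_CUBIC)
cv2.imwrite("pics/w1z.png",im[:594])
```

```text
(no output)
```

View pics/w1z.png

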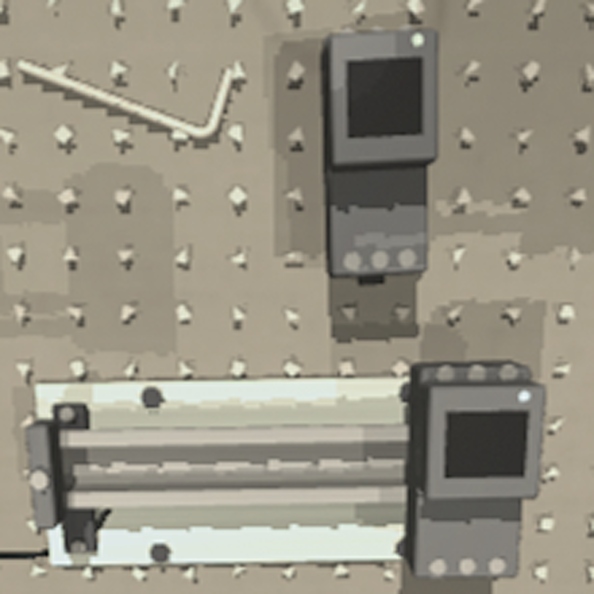

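The zoom shows the loose module's tall top corners at about (329,32), (436,30), (436,160) and (331,165), with the shoulder end at y≈270. The rail's near edge runs (62,431)-(410,428) and its far edge (62,506)-(410,501). The plate's left corners are (36,384) and (52,566).

Run:
```python
from h import *
c=np.load("w1.npy",allow_pickle=True).item()
f=lambda u,v,z: ray(c,(220+u/2.7,8+v/2.7),z)
for n,u,v,z in [("topNL",327,32,.059),("topNR",436,30,.059),("topFR",436,160,.059),("topFL",331,165,.059),("shFL",330,272,.039),("shFR",426,270,.039),
 ("plNL",36,384,.006),("plNR",410,378,.006),("plFL",52,566,.006),("plFR",410,560,.006),
 ("neL",70,431,.03),("neR",408,428,.03),("feL",70,507,.03),("feR",408,501,.03),
 ("fixNL",430,386,.078),("fixNR",544,386,.078),("fixFL",418,498,.078),("fixFR",538,497,.078),("fxsFL",418,576,.058),("fxsFR",518,576,.058),("clampTopR",50,425,.05),("clampTopRf",55,520,.05)]: print(n,f(u,v,z).round(4))
```

```text
topNL [0.3891 0.0237 0.059 ]
topNR [0.3884 0.0631 0.059 ]
topFR [0.432  0.0656 0.059 ]
topFL [0.4338 0.0262 0.059 ]
shFL [0.4723 0.0282 0.039 ]
shFR [0.4714 0.0677 0.039 ]
plNL [ 0.5222 -0.1049  0.006 ]
plNR [0.5192 0.0689 0.006 ]
plFL [ 0.6116 -0.1034  0.006 ]
plFR [0.6082 0.0732 0.006 ]
neL [ 0.5401 -0.0849  0.03  ]
neR [0.5385 0.0649 0.03  ]
feL [ 0.575 -0.087  0.03 ]
feR [0.5719 0.0666 0.03  ]
fixNL [0.5142 0.0643 0.078 ]
fixNR [0.5141 0.1077 0.078 ]
fixFL [0.5582 0.062  0.078 ]
fixFR [0.5577 0.1093 0.078 ]
fxsFL [0.598  0.0675 0.058 ]
fxsFR [0.5979 0.1105 0.058 ]
clampTopR [ 0.5341 -0.0884  0.05  ]
clampTopRf [ 0.5754 -0.0891  0.05  ]
```

Estimates: the mount centre is about (0.565, 0.010) with yaw about 0.016. The rail is offset about -9 mm, so the near edge is at x≈0.539 at the slot. The module origin is about (0.428, 0.045) with yaw 0.05. Now I'll pick it up.

```bash
cat >> h.py <<'E'
YAW=.016
C0=np.array([.5389,-.0118,.030])   # near edge top corner at slot
D=R.from_quat([0,1,0,0])
G=np.array([-.0175,0,.034])        # grasp point in module
def Rm(th,yaw=YAW): return R.from_euler('z',yaw)*R.from_euler('y',-np.radians(th))
def tcp(o,rm):                     # module origin, rot -> tcp pos, quat
    rt=rm*D; return o+rm.apply(G)-rt.apply([0,0,.159]), rt.as_quat()
def atC(C,px,pz,th): 
    rm=Rm(th); return tcp(C-rm.apply([px,0,pz]),rm)
E
python3 - <<'E'
from h import *
o=np.array([.428,.0452,.011]);rm=Rm(0,.05)
p,q=tcp(o,rm)
movep(p+[0,0,.08],q); move_linear(p,q,feed=.1); wait(.2)
print(current_tool_pos()-p,current_wrist_force())
gripper_close(40); print("gap",current_finger_gap(),current_gripper_force())
move_linear(p+[0,0,.09],q,feed=.12); wait(.2)
print(current_finger_gap(),current_tool_pos()-p,current_wrist_force(),current_time())
p,q=atC(C0,-.0115,-.035,24)
print(p,solve_ik(p,q))
movep(p,q); wait(.2); print(current_tool_pos()-p,current_wrist_force(),current_time())
cv2.imwrite("pics/s2.png",cv2.resize(read_camera("side")[170:310,240:420,::-1],None,fx=4,fy=4,interpolation=cv2.INTER_CUBIC))
c=calibration("side");rm=Rm(24);o=C0-rm.apply([-.0115,0,-.035])
f=lambda P:((proj(c,P)-[240,170])*4).round()
print(f(C0),f(o+rm.apply([[-.045,-.02,0],[.045,-.02,0],[.045,-.02,.028],[-.04,-.02,.048]])))
E
```

```text
[1.70509186e-04 3.84316442e-06 5.02494829e-04] [ 0.92164897  1.06851575 -0.27406153]
gap 0.03949119141095181 39.97879073023796
0.04009842498963549 [-1.58238234e-04  3.86456571e-06  8.93749621e-02] [-0.71674288 -0.58449266 -2.11166237] 7.7167
[ 0.44069534 -0.01337141  0.23584794] NoneTraceback (most recent call last):
  File "<stdin>", line 11, in <module>
bench.PlanningError: the arm cannot take that pose within its joint ranges
```

Run:
```python
from h import *
np.set_printoptions(precision=3,suppress=True)
for th in (0,5,10,14,16,18,20,22,24):
    for pz in (-.05,-.001):
        p,q=atC(C0,-.0183,pz,th); q2=(R.from_quat(q)*R.from_euler('z',np.pi)).as_quat()
        print(th,pz,p,solve_ik(p,q),solve_ik(p,q2) is not None)
```

```text
0 -0.05 [ 0.54  -0.012  0.273] [-0.164  0.509  1.659 -0.     0.974 -1.751] True
0 -0.001 [ 0.54  -0.012  0.224] [-0.164  0.579  1.702 -0.     0.861 -1.751] True
5 -0.05 [ 0.519 -0.012  0.272] [-0.176  0.46   1.754  0.022  0.842 -1.777] True
5 -0.001 [ 0.523 -0.012  0.223] [-0.174  0.541  1.786  0.025  0.73  -1.779] True
10 -0.05 [ 0.497 -0.012  0.269] [-0.189  0.417  1.847  0.055  0.707 -1.814] True
10 -0.001 [ 0.506 -0.012  0.221] [-0.186  0.508  1.868  0.062  0.595 -1.821] True
14 -0.05 [ 0.481 -0.013  0.266] [-0.201  0.387  1.922  0.093  0.596 -1.859] True
14 -0.001 [ 0.493 -0.013  0.218] [-0.196  0.487  1.933  0.109  0.484 -1.873] True
16 -0.05 [ 0.473 -0.013  0.264] [-0.208  0.374  1.959  0.119  0.54  -1.889] True
16 -0.001 [ 0.486 -0.013  0.217] [-0.201  0.479  1.966  0.143  0.428 -1.91 ] True
18 -0.05 [ 0.465 -0.013  0.261] [-0.215  0.362  1.995  0.153  0.482 -1.926] True
18 -0.001 [ 0.48  -0.013  0.215] [-0.207  0.471  1.998  0.189  0.372 -1.959] True
20 -0.05 [ 0.457 -0.013  0.259] [-0.222  0.352  2.032  0.197  0.425 -1.975] True
20 -0.001 [ 0.473 -0.013  0.213] [-0.212  0.465  2.03   0.253  0.315 -2.027] True
22 -0.05 [ 0.449 -0.013  0.256] [-0.229  0.344  2.068  0.257  0.367 -2.039] True
22 -0.001 [ 0.467 -0.013  0.21 ] None False
24 -0.05 [ 0.441 -0.013  0.252] [-0.237  0.337  2.104  0.341  0.31  -2.129] True
24 -0.001 [ 0.461 -0.013  0.208] None False
```

The wrist runs out of range (joint 5) at large tilts. I'll set the module down and regrip it with 8° of pitch in the hand, so that a 24° module tilt needs only 16° from the tool.

```bash
cat >> h.py <<'E'
PO=R.from_euler('y',np.radians(8))
def tcp(o,rm):
    rt=rm*PO*D; return o+rm.apply(G)-rt.apply([0,0,.159]), rt.as_quat()
E
python3 - <<'E'
from h import *
np.set_printoptions(precision=4,suppress=True)
o=np.array([.428,.0452,.0110]);rm=Rm(0,.05)
p8,q8=tcp(o,rm)
assert solve_ik(p8,q8) is not None
pf,qf=atC(C0,-.0115,-.035,24); pn,qn=atC(C0,-.0115,.001,24); print(solve_ik(pf,qf),solve_ik(pn,qn))
p0=o+rm.apply(G)+[0,0,.159]
move_linear(p0+[0,0,.012],feed=.12); hit=move_linear(p0+[0,0,-.001],feed=.03,until_force=2)
wait(.1);print("down",hit,current_tool_pos()-p0,current_wrist_force())
open_jaws()
move_linear(p8,q8,feed=.05); wait(.2); print(current_tool_pos()-p8,current_wrist_force())
gripper_close(40); print("gap",current_finger_gap())
move_linear(p8+[0,0,.09],q8,feed=.12); wait(.1)
print(current_finger_gap(),current_wrist_force(),current_time())
movep(pf,qf); wait(.2); print(current_tool_pos()-pf,current_wrist_force(),current_time())
cv2.imwrite("pics/s2.png",cv2.resize(read_camera("side")[170:310,240:420,::-1],None,fx=4,fy=4,interpolation=cv2.INTER_CUBIC))
c=calibration("side");rm=Rm(24);o=C0-rm.apply([-.0115,0,-.035])
f=lambda P:((proj(c,P)-[240,170])*4).round()
print(f(C0),f(o+rm.apply([[-.045,-.02,0],[.045,-.02,0],[.045,-.02,.028],[-.04,-.02,.048]])))
E
```

```text
[-0.2138  0.3954  2.0075  0.139   0.4704 -1.9161] [-0.2061  0.4782  1.9969  0.1572  0.3981 -1.9297]
down True [ 0.      0.     -0.0001] [-0.1358  0.6477  5.1122]
[-0.0004  0.      0.    ] [-0.0862  0.641   0.4786]
gap 0.03986355355297031
0.03997029496331318 [ 0.0043 -0.1101 -2.7128] 12.675
[0.0001 0.0006 0.0003] [-0.6218 -0.2281 -2.5924] 13.4917
[[342. 380.]] [[280. 381.]
 [409. 315.]
 [392. 281.]
 [255. 320.]]
```

View pics/s2.png

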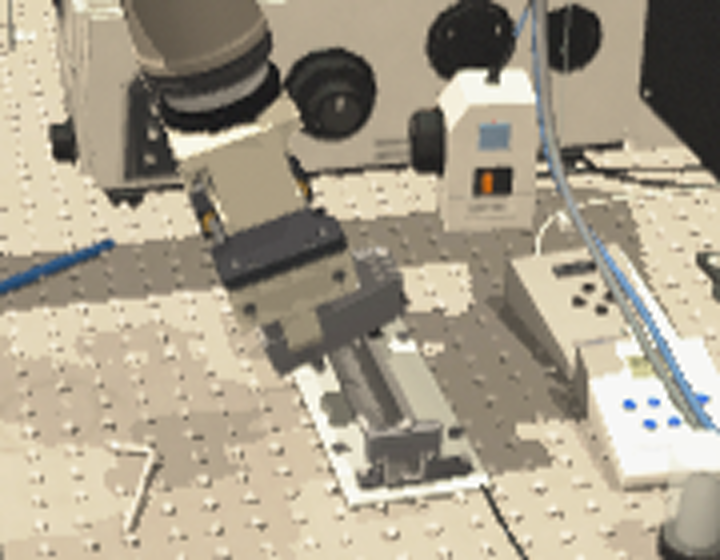

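The picture shows the module held far end up, above the rail at the free stretch. Next I'll feel for the rail top and then for the edge.

Run:
```python
from h import *
np.set_printoptions(precision=4,suppress=True)
p,q=atC(C0,-.0115,-.008,24); move_linear(p,q,feed=.06); wait(.15)
p1,q=atC(C0,-.0115,.004,24)
f0=current_wrist_force()
hit=move_linear(p1,q,feed=.012,until_force=2.5)
pn,_=atC(C0,-.0115,0,24)
print("z",hit,current_tool_pos()-pn,current_wrist_force()-f0,current_time())
```

```text
z True [ 0.     -0.     -0.0002] [-0.9071 -0.4967  8.1781] 14.9833
```

Run:
```python
from h import *
np.set_printoptions(precision=4,suppress=True)
C=C0+[0,0,-.0002]
ex=np.array([np.cos(YAW),np.sin(YAW),0])
pf,q=atC(C,-.01828,-.0011,24)
ps=pf-ex*.0060
move_linear(ps,q,feed=.02); wait(.15); f0=current_wrist_force(); print(current_tool_pos()-ps,f0)
hit=move_linear(pf+ex*.006,q,feed=.01,until_force=2.5)
d=current_tool_pos()-pf
print("x",hit,d,current_wrist_force()-f0,current_wrist_torque(),current_time())
wait(.1)
cv2.imwrite("pics/s3.png",cv2.resize(read_camera("side")[205:295,275:395,::-1],None,fx=6,fy=6,interpolation=cv2.INTER_CUBIC))
```

```text
[-0.0001  0.     -0.0002] [ 0.0261 -0.317  -2.0356]
x True [-0.0019  0.0001 -0.0007] [-0.147   0.029  -0.1919] [ 0.0044  0.2873 -0.0586] 16.1333
```

View pics/s3.png

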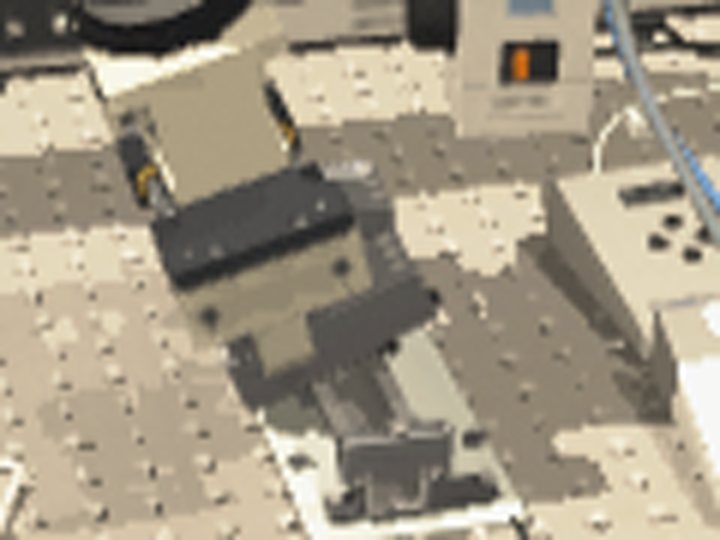

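The module is tilted at the near edge with its far end clear. The trigger may have been false, since the residual force is about 0, so I'll check and keep advancing.

Run:
```python
from h import *
np.set_printoptions(precision=4,suppress=True)
C=C0+[0,0,-.0002]
ex=np.array([np.cos(YAW),np.sin(YAW),0])
pf,q=atC(C,-.01828,-.0011,24)
print(current_tool_pos()-pf,current_wrist_force(),current_wrist_torque())
f0=current_wrist_force()
hit=move_linear(pf+ex*.006,q,feed=.008,until_force=3.5)
print("x",hit,current_tool_pos()-pf,current_wrist_force()-f0,current_wrist_torque())
wait(.15); print(current_tool_pos()-pf,current_wrist_force()-f0,current_wrist_torque(),current_time())
```

```text
[-0.0023  0.0002 -0.0012] [-0.3746  0.1613 -2.174 ] [0.0141 0.3455 0.0258]
x True [-0.0012  0.0003 -0.0016] [ 0.2767 -0.2704  0.7892] [0.0245 0.3254 0.0209]
[-0.0013  0.0003 -0.0018] [ 0.6045 -0.6204  1.7339] [0.021  0.2026 0.0241] 16.8833
```

The creep comes from the force-stop. The underside is back on the corner, which agrees with the computed geometry. I'll raise it again and advance in small plain steps, watching Fx.

Run:
```python
from h import *
np.set_printoptions(precision=4,suppress=True)
C=C0+[0,0,-.0002]
ex=np.array([np.cos(YAW),np.sin(YAW),0])
pf,q=atC(C,-.01828,-.0011,24)
move_linear(pf-ex*.002,q,feed=.02); wait(.25); f0=current_wrist_force(); print(current_tool_pos()-pf,f0)
for s in np.arange(-.0015,.006,.0005):
    move_linear(pf+ex*s,q,feed=.01); wait(.1); f=current_wrist_force()-f0
    print(round(s,4),current_tool_pos()-pf,f,current_wrist_torque()[1])
    if np.linalg.norm(f)>3: break
print(current_time())
```

```text
[-0.002  -0.     -0.0001] [ 0.0952  0.1196 -2.3296]
-0.0015 [-0.0016  0.     -0.0001] [-1.0032 -0.1655 -0.0283] 0.5241784482957091
-0.001 [-0.0013  0.     -0.0001] [-3.9198 -1.2171  0.9636] 0.926922014958945
18.0833
```

Run:
```python
from h import *
np.set_printoptions(precision=4,suppress=True)
C=C0+[0,0,-.0002]
ex=np.array([np.cos(YAW),np.sin(YAW),0])
pf,q=atC(C,-.01828,-.0011,24)
b=pf-ex*.0016
move_linear(b,q,feed=.02); wait(.2); f0=current_wrist_force(); print(f0)
for h in np.arange(.0005,.0036,.0005):
    move_linear(b+[0,0,h],q,feed=.01); wait(.1); f=current_wrist_force()-f0
    print(round(h,4),current_tool_pos()-b,f,current_wrist_torque()[1])
    if np.linalg.norm(f)>3: break
move_linear(b,q,feed=.02); wait(.1); print(current_wrist_force(),current_time())
```

```text
[-1.0448 -0.0712 -3.0568]
0.0005 [ 0.     -0.      0.0005] [-0.3711  0.1976  0.0046] 0.7003419272629979
0.001 [0.     0.     0.0008] [ 2.0406 -0.1498 -5.6858] 0.5374276140165253
[-2.2714 -0.2974 -3.5929] 19.5833
```

Hooked: the tongue catches under the flange 0.8 mm up. Now I'll rock down in steps until the nose rests on the far edge.

Run:
```python
from h import *
np.set_printoptions(precision=4,suppress=True)
ex=np.array([np.cos(YAW),np.sin(YAW),0])
C=C0+[0,0,-.0002]-ex*.0014
f0=None
for th in np.arange(23,11.5,-1):
    k=(24-th)/10
    p,q=atC(C,-.0181-.0003*min(k,1),-.0011+.0006*min(k,1),th)
    move_linear(p,q,feed=.03); wait(.08); f=current_wrist_force(); t=current_wrist_torque()
    if f0 is None: f0=f;t0=t
    print(th,current_tool_pos()-p,f-f0,(t-t0)[1])
    if np.linalg.norm(f-f0)>3: break
print(current_time())
```

```text
23.0 [-0.     -0.      0.0001] [0. 0. 0.] 0.0
22.0 [-0. -0.  0.] [ 0.7789 -0.7826  0.4884] -0.10419497623775842
21.0 [ 0. -0.  0.] [ 1.1731 -1.715  -0.2193] -0.14885847131329533
20.0 [ 0. -0.  0.] [ 1.9776 -0.5495  0.0788] -0.3011180050916447
19.0 [0.0001 0.     0.    ] [ 2.7452 -1.19    0.7243] -0.4166571238951534
21.3333
```

Run:
```python
from h import *
np.set_printoptions(precision=4,suppress=True)
ex=np.array([np.cos(YAW),np.sin(YAW),0])
C=C0+[0,0,-.0002]-ex*.0014
f0=np.array([0,0,-2.6])
print(current_wrist_force(),current_wrist_torque())
for th in np.arange(18.5,11.5,-.5):
    k=(24-th)/10
    p,q=atC(C,-.0181-.0003*min(k,1),-.0011+.0006*min(k,1),th)
    move_linear(p,q,feed=.03); wait(.08); f=current_wrist_force(); t=current_wrist_torque()
    print(th,f-f0,t[1])
    if np.linalg.norm(f-f0)>4: break
print(current_time())
cv2.imwrite("pics/s4.png",cv2.resize(read_camera("side")[205:295,275:395,::-1],None,fx=6,fy=6,interpolation=cv2.INTER_CUBIC))
```

```text
[ 0.6093 -0.4518 -2.0014] [ 0.0173  0.2177 -0.0179]
18.5 [-0.0336 -0.4193  0.9434] 0.2412642733542332
18.0 [ 0.3556 -0.5013 -0.399 ] 0.22706978272547124
17.5 [ 0.0895 -0.2588  0.6648] 0.20334182218846553
17.0 [ 0.9385 -0.7936  0.2964] 0.17755352231409877
16.5 [ 0.4386  0.0851 -1.2546] 0.21956050371512686
16.0 [-0.9288 -0.0904  0.5608] 0.19622324615983747
15.5 [-0.924  -0.0121 -0.437 ] 0.2566478773105532
15.0 [-0.3719 -0.7924  0.71  ] 0.19826831700085892
14.5 [ 0.8694 -0.0705  0.1475] 0.18454590858754139
14.0 [ 0.87   -0.6926 -0.4061] 0.1806445984354638
13.5 [-0.2634 -0.4417 -0.6033] 0.14779969474378998
13.0 [ 0.6421  0.0923 -0.0851] 0.09475656266842165
12.5 [ 0.4095 -0.4833  0.279 ] -0.013080664848471816
12.0 [1.163  0.3601 1.5416] -0.19443941550063334
26.0
```

View pics/s4.png

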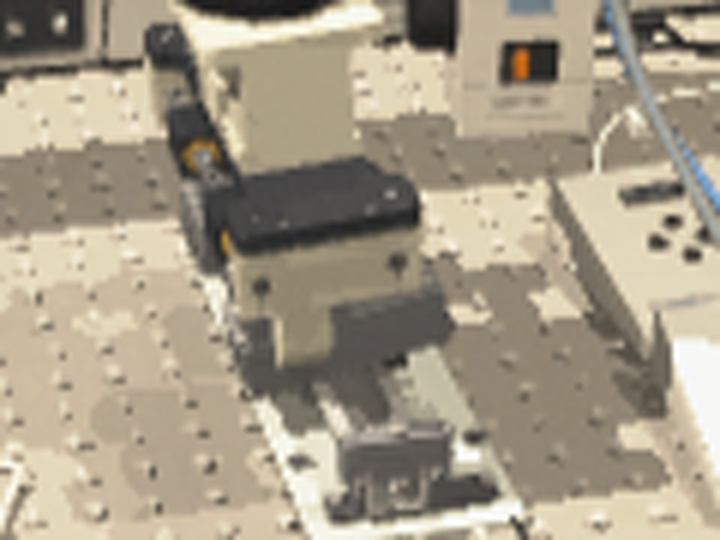

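The torque change at 13 to 12° shows the nose resting on the far edge. I'll let go, back off, close the fingers, and press flush along the arc.

```bash
cat >> h.py <<'E'
EX=np.array([np.cos(YAW),np.sin(YAW),0])
C1=C0+[0,0,-.0002]-EX*.0014
def press(th,up=0,x=.027):   # closed fingertips flush on the shoulder
    rm=Rm(th); rt=rm*D
    return C1+rm.apply(np.array([x,0,.028+up+.178])-[-.0190,0,0]), rt.as_quat()
E
python3 - <<'E'
from h import *
np.set_printoptions(precision=4,suppress=True)
open_jaws(); wait(.1); print(current_wrist_force())
a=R.from_quat(current_tool_rot()).apply([0,0,1])
move_linear(current_tool_pos()-a*.065,feed=.15)
gripper_close(20)
p,q=press(14,.035); movep(p,q)
p,q=press(14,.006); move_linear(p,q,feed=.1); wait(.15)
f0=current_wrist_force(); print(current_tool_pos()-p,f0,current_time())
cv2.imwrite("pics/s5.png",cv2.resize(read_camera("side")[205:295,275:395,::-1],None,fx=6,fy=6,interpolation=cv2.INTER_CUBIC))
E
```

```text
[-0.6409  0.4085 -0.204 ]
[ 0.0002 -0.      0.0007] [ 0.6432 -0.2052 -0.4793] 30.0667
```

View pics/s5.png

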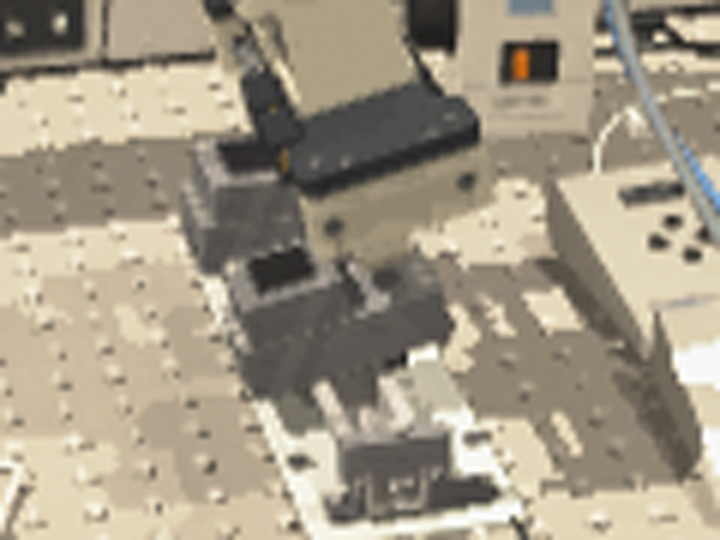

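The module stays leaning and the closed fingertips are just above the shoulder. Pressing along the arc now.

Run:
```python
from h import *
np.set_printoptions(precision=3,suppress=True)
f0=current_wrist_force()
for th in np.arange(14,-2.1,-.75):
    p,q=press(th); move_linear(p,q,feed=.03 if th<14 else .05); wait(.04)
    f=current_wrist_force()-f0; print(round(th,2),f,(current_tool_pos()-p)*1e3)
    if np.linalg.norm(f)>16: break
print(current_time())
```

```text
14.0 [ 0.488 -0.126 -0.938] [-0.047 -0.007 -0.186]
13.25 [-0.139  0.1    0.408] [0.084 0.003 0.037]
12.5 [-0.588  0.324  1.575] [ 0.17  -0.023  0.196]
11.75 [ 1.639 -0.662  3.022] [ 0.231 -0.029  0.248]
11.0 [-0.13   0.279  5.081] [ 0.148 -0.018  0.341]
10.25 [0.517 0.094 5.365] [ 0.135 -0.014  0.37 ]
9.5 [0.523 0.675 6.013] [ 0.147 -0.014  0.441]
8.75 [ 0.829 -0.001  6.751] [0.155 0.006 0.453]
8.0 [-0.184  0.29   6.443] [0.145 0.016 0.477]
7.25 [ 0.153 -0.082 -0.812] [-0.571  0.079 -0.597]
6.5 [ 0.189 -0.775 -0.827] [-0.253  0.038 -0.473]
5.75 [-0.406 -0.398  0.198] [-0.049  0.011 -0.148]
5.0 [0.491 0.325 0.693] [-0.008  0.003 -0.026]
4.25 [ 0.043 -0.359  1.373] [ 0.105 -0.032  0.119]
3.5 [ 0.578 -0.368  1.891] [ 0.106 -0.026  0.087]
2.75 [-0.063 -0.203  0.631] [-0.232  0.048 -0.305]
2.0 [-0.053 -0.485 -1.013] [-0.082  0.035 -0.135]
1.25 [-0.793 -0.673 -0.131] [-0.004  0.026 -0.036]
0.5 [-1.363 -0.457  2.171] [-0.042  0.001  0.118]
-0.25 [-1.438  0.399  4.883] [0.122 0.024 0.44 ]
-1.0 [-0.376  0.204  6.956] [0.302 0.033 0.819]
-1.75 [-1.476  0.036  8.631] [0.285 0.016 1.176]
36.55
```

The snap came at about 7°, and the module seats firmly at 0°. I'll retreat and take a look.

Run:
```python
from h import *
p,q=press(0,.06); move_linear(p,q,feed=.12)
move_linear(np.array([.57,-.0118,.36]),D.as_quat(),feed=.2); wait(.15)
im=read_camera("wrist");c=calibration("wrist");s=read_camera("side")
a=cv2.resize(im[0:230,200:460,::-1],None,fx=2,fy=2,interpolation=cv2.INTER_CUBIC)
b=cv2.resize(s[215:295,290:360,::-1],None,fx=3.5,fy=3.5,interpolation=cv2.INTER_CUBIC)
out=np.zeros((460,800,3),np.uint8);out[:,:520]=a;out[:b.shape[0],530:530+b.shape[1]]=b
cv2.imwrite("pics/s6.png",out);np.save("w6.npy",dict(c),allow_pickle=True);print(current_time())
```

```text
37.9417
```

View pics/s6.png

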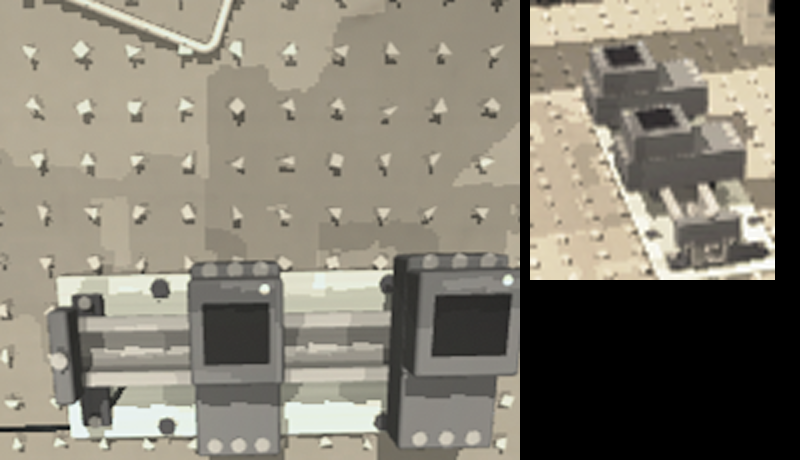

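The module sits flat and parallel to the fixed one. I'll do a quick numerical check of y and squareness.

Run:
```python
from h import *
c=np.load("w6.npy",allow_pickle=True).item()
for n,u,v,z in [("shL",198,452,.058),("shR",281,450,.058),("topNL",191,283,.078),("topNR",280,280,.078),("topFL",193,382,.078),("topFR",283,381,.078),("clamp",76,320,.05),("clampF",76,400,.05),("fixshL",402,440,.058),("fixshR",495,440,.058),("plNL",58,276,.006),("plFL",70,438,.006)]:
    print(n,ray(c,(200+u/2,v/2),z).round(4))
```

```text
shL [ 0.6003 -0.0295  0.058 ]
shR [0.5993 0.01   0.058 ]
topNL [ 0.519  -0.0299  0.078 ]
topNR [0.5178 0.0066 0.078 ]
topFL [ 0.5609 -0.0299  0.078 ]
topFR [0.5605 0.0087 0.078 ]
clamp [ 0.5383 -0.0854  0.05  ]
clampF [ 0.5768 -0.0881  0.05  ]
fixshL [0.5943 0.0674 0.058 ]
fixshR [0.5943 0.1115 0.058 ]
plNL [ 0.5217 -0.1045  0.006 ]
plFL [ 0.6112 -0.1046  0.006 ]
```

```bash
python3 -c "
from bench import *
print(hand_in(),current_time())"
```

```text
the job is handed in; nothing more can be done
the job is handed in; nothing more can be done
```

The module is hooked, clicked in and sitting flat and square on the rail, midway between the fixed module and the end clamp to within about 1–2 mm. The forces I read stayed under 10 N, nothing else on the table was touched, and I handed the job in at about 38 s.

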